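# Wind off the handwheel cap of the square sample cell

## Task

Open the square-bodied sample cell: wind its handwheel cap anticlockwise (seen from above) by the upright handle until the thread lets go after about two turns, then lift the cap clear and set it down, right way up, inside the shallow black tray. Leave the round-bodied cell closed.

Things in the scene. Friction and masses are not known exactly. Their poses are not given: they have to be found in the camera images.
- cap: Aluminium screw cap, about 225 g: disc 108 mm across on a hollow skirt (52 mm across, 31 mm high). Origin: on its axis, skirt's lower edge; z up; disc's top z = 40 mm. Upright black handle, 20 mm across, z = 40 to 80 mm, 38 mm from the axis along the cap's +x; it spins stiffly (0.03 N m) on its pin and slides 10 mm in or out in a radial slot (spring 100 N/m), so winding circles need not be exact.
- square_cell: Fixed steel cell, square body 110 x 110 x 45 mm. Origin: centre of its underside; z up. Its neck stands mid-top, z = 45 to 74 mm, inside the cap (cap's origin at z = 45 mm at first). Right-hand thread, 8 mm a turn: wound anticlockwise from above with a few newtons, the cap rises and comes free after 2 turns (surely by 2.25; more does no harm), and is clear with its origin above z = 80 mm.
- round_handle (a point): Handle of a like cap on the other, round-bodied steel cell (116 mm across, 45 mm high), which stays closed. The point is on the handle's axis, 25 mm above the disc, 38 mm from that cell's axis along the point's own +x; the handle is 20 mm across and ends 125 mm above the table, so carry things over it higher.
- tray: Fixed shallow black plastic tray, 170 x 170 mm outside, walls 3 mm thick and 16 mm high, floor 3 mm thick. Origin: centre of its underside on the table; x and y along its sides. The cap stands inside it on its skirt, handle up; its disc may overhang the walls.
Mind the look-alikes: they are no part of the job. What is shaped like the cap but purple is not meant.

How it is judged:
By the outcome, as a careful person would: the job done as asked, in the order asked, and still so for the second after the job is handed in, with the robot touching nothing.
It also fails if it takes over 64 s, if anything falls off the work surface, if the arm or the gripper's body presses on something with over 40 N, if the wrist force passes 120 N, or if a joint passes its speed limit or range.

## Robot

A 6-joint arm with a two-finger parallel gripper is mounted at the origin on the work surface. World frame = base frame: x ahead of the robot, y to its left, z up, the work surface at z = 0. Lengths are in m, angles in degrees, forces in N, time in s.
With the tool pointing down it reaches from about 0.25 to 0.775 m from the base axis. Payload 4 kg.
Tool frame: the origin (TCP) lies midway between the tips of the shut fingers; the grasp point (between the pads) lies 19 mm behind it; x points along the fingers, z is the direction in which the jaws open and shut, and the axes are right-handed (so a half turn about x gives the same grasp; the last joint's range is limited). The gripper opens to 94 mm and grips with 3 to 60 N. Pads are 16 mm wide; open, the fingers measure 119 mm over their backs; the gripper's body (75 mm by 177 mm) begins 78 mm behind the grasp point.
Start: joints at [-71.912, 4.996, 78.535, -0, 96.463, -5.907], TCP at [0.224, -0.502, 0.206] pointing down, gripper open.
Joint ranges: [-177.83, 177.83], [-43.37, 116.18], [15.69, 146.23], [-61.86, 241.86], [9.47, 152.12], [-147.06, 147.06]. Speed limits (degrees/s): [159.86, 159.86, 180, 180, 180, 180].

## Interface

Orientations are given as a 3x3 rotation matrix whose columns are the frame's x, y, z axes.
In Python, from bench import * gives the robot as it stands.
- The arm moves only by the tool play_rows, never from a script. Its argument "deltas" is a list of rows, each a list of 3 entries, a list of its own where there are three numbers: the turn, a rotation vector about the tool's x, y, z in units of 6 degrees (1.0 is 6 degrees), then the shift along the tool's x, y, z in units of 40 mm (1.0 is 40 mm), then the closure, from -1 (fully open) to 1 (shut). In form: [[[wx, wy, wz], [dx, dy, dz], grip], ...]. A call has 1 to 20 rows; each row shifts and turns the commanded pose from where the row before left it, along the tool's axes as they then stand; what a row does not reach is not made up. A row lasts 1/10 s, in which the tool goes at most 50 mm and 8.59 degrees, less where a joint would pass 70% of its speed; a pose out of reach is approached as far as the arm can. A call is refused whole if a number of a shift passes 1 or a number of a turn 1, either way. A call with a gripper value outside its range is refused whole. The fingers move at their own pace and stop on an object; "force" is the grip in N (left out, the last holds). Time passes only in rows, so rows that do not move let the fingers close. It gives the time, the measured TCP pose, the force and the opening at its end, in the units of the state.
- get_state(): the state, without advancing time (a new reading comes with each control period).
- grab_frame(name): name is "side" or "top"; returns a dict with "image" (400x640x3 uint8, blue, green, red), "fov_y" (degrees; the focal length in pixels is half the picture's height over the tangent of half this angle, whatever the lens; pixels are square), "cx", "cy" (the principal point, pixels), "dist" ([k1, k2, p1, p2, k3] as OpenCV has them; the pictures are not rectified), "origin" and "attitude" of the camera in the world. Camera axes: x right, y up, looking along -z (the intrinsics and any distortion apply to the point x, -y, -z); pixel columns grow to the right and rows downward; lengths in m; the calibration is good to about 2 mm. A picture is of the moment at which its call begins. There is no depth.
- close_job(): hands the job in, once; it reports no verdict.
Trained networks look in a picture, given as the dict that the camera call returned (one of the last four; its "shot" number tells which), for a name from the list of things; names that differ only in an ending like _2 or _b are one class to them, and where a whole thing is asked for, a point or a joint stands for the part that bears it (a point fixed in the world has none). Each returns a list of dicts, best first, with "p" (0 to 1); they miss things now and then, are a little off and sometimes report something else, mostly with a low value. They report only what shows in the picture. A call takes as long as a camera call. They do not tell look-alikes from the thing itself.
- look_for(name, picture): "point" ([x, y, z] in m, in world coordinates, good to about 4 mm: the middle of the surface that is visible of it).
- landmark_of(name, picture): "point" ([x, y, z] in m, in world coordinates, good to about 4 mm: a listed point, or the origin of a listed thing).
The state is a dict: "time": time; "qpos": joint angles; "qd": joint speeds; "effort": joint torques, N m; "tcp_pos": TCP position; "orientation": TCP orientation; "contact_force": force on the tool from outside, world axes, zero at the start; "ft_torque": the same for the moment, N m; "grip_width": finger opening in m.
Only numpy, scipy, OpenCV 4.12 (cv2) and the standard library are available. Lean on these libraries where they do the work, as an engineer would, in place of code of your own. Each camera call takes 0.05 s, during which the arm holds its last target.

## Working session

There is one attempt and no reset: what is moved stays moved. The work goes in short steps, Python scripts to look and compute and a tool call to move; the robot and the scene stay as the last step left them, time stands still between calls to the robot, and variables do not carry over. Pictures are saved under pics/ and viewed, and the job is handed in when it is done.

Besides the shell and the picture viewer there is one more tool, called after "Request:" in YAML: its name, and indented under it one key for each argument. play_rows: Moves the arm, as the interface text tells. Its arguments: {"type":"object","properties":{"deltas":{"type":"array","items":{"type":"array"}},"force":{"type":"number"}},"required":["deltas"]}

```bash
ls; mkdir -p pics; python3 - <<'E'
from bench import *
import cv2, numpy as np
s=get_state(); print(s)
for n in ["side","top"]:
    f=grab_frame(n); cv2.imwrite(f"pics/{n}0.png",f["image"])
    print(n,{k:v for k,v in f.items() if k!="image"})
    for o in ["cap","square_cell","round_handle","tray"]:
        for fn in (look_for,landmark_of):
            print(o,fn.__name__,[(np.round(d["point"],3).tolist(),round(d["p"],2)) for d in fn(o,f)][:4])
E
```

```text
pics
{'time': 0.0, 'qpos': array([-7.19100692e+01,  5.03850490e+00,  7.86261646e+01, -4.65602895e-03,
        9.64631079e+01, -5.90875495e+00]), 'qd': array([ 0.04464557,  0.03687459, -0.06186336,  0.01695193,  0.03977125,
       -0.09929889]), 'effort': array([-5.51946250e-04, -3.40180421e+01, -3.02427578e+01,  7.15322443e-02,
        3.27354600e-02, -1.69367786e-04]), 'tcp_pos': array([ 0.22347225, -0.50193137,  0.20429739]), 'orientation': array([[-7.69233050e-04,  9.13558528e-01,  4.06706558e-01],
       [ 2.09482731e-03,  4.06707258e-01, -9.13556138e-01],
       [-9.99997510e-01,  1.49242430e-04, -2.22660002e-03]]), 'contact_force': array([ 0.17251116, -1.13927337,  1.43365122]), 'ft_torque': array([-0.02833877, -0.02371551, -0.03620381]), 'grip_width': 0.09395171472107257}
side {'fov_y': 54.07111386477828, 'cx': 325.3482369951774, 'cy': 201.98160229912838, 'dist': array([-0.08949526,  0.        ,  0.        ,  0.        ,  0.        ]), 'origin': array([0.0050718 , 0.67392118, 0.58750549]), 'attitude': array([[-0.78567364,  0.34661459, -0.51242097],
       [-0.61859185, -0.4297
[... 897 characters left out ...]
.02368996,  0.99388466, -0.10785205],
       [-0.99934476, -0.02058987,  0.0297674 ],
       [ 0.0273647 ,  0.10848657,  0.99372121]]), 'shot': 2}
cap call [([0.655, 0.443, 0.043], 0.72), ([0.294, 0.401, 0.034], 0.69), ([0.328, 0.258, 0.039], 0.65), ([0.515, 0.253, 0.085], 0.56)]
cap call [([0.518, 0.253, 0.045], 0.8), ([0.324, 0.26, -0.001], 0.77), ([0.655, 0.443, 0.002], 0.67), ([0.297, 0.405, -0.005], 0.58)]
square_cell call [([0.476, 0.224, 0.047], 0.74)]
square_cell call [([0.517, 0.258, 0.001], 0.77)]
round_handle call [([0.484, -0.266, 0.088], 0.56)]
round_handle call [([0.454, -0.291, 0.112], 0.87)]
tray call [([0.494, -0.01, 0.002], 0.88)]
tray call [([0.498, -0.008, -0.001], 0.86)]
```

View pics/side0.png

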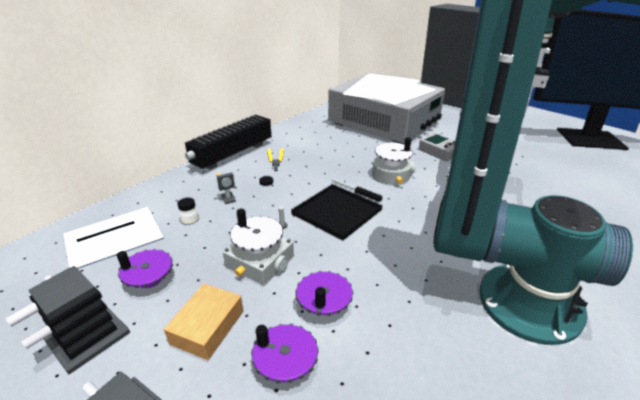

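View pics/top0.png

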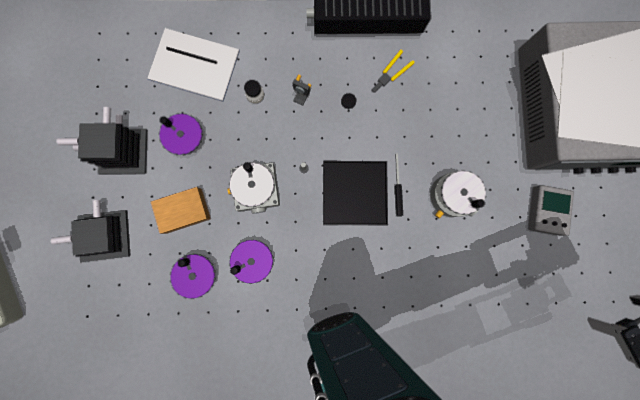

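The top view shows the white cap on the square cell at (251,184) with its handle near (248,168), and the tray at (355,193). Three purple look-alikes sit left and below, and a thin post stands at (304,168). Zooming in to triangulate.

```bash
cat > h.py <<'E'
from bench import *
import cv2, numpy as np
def K(f):
    F=200/np.tan(np.radians(f["fov_y"]/2)); return np.array([[F,0,f["cx"]],[0,F,f["cy"]],[0,0,1.]])
def ray(f,uv):
    n=cv2.undistortPoints(np.array([[uv]],float),K(f),f["dist"])[0,0]
    d=f["attitude"]@np.array([n[0],-n[1],-1]); return f["origin"],d/np.linalg.norm(d)
def onz(f,uv,z):
    o,d=ray(f,uv); return o+d*(z-o[2])/d[2]
def tri(f1,u1,f2,u2):
    a,d=ray(f1,u1); b,e=ray(f2,u2)
    s=np.linalg.lstsq(np.c_[d,-e],b-a,rcond=None)[0]
    p,q=a+d*s[0],b+e*s[1]; return (p+q)/2,np.linalg.norm(p-q)
def proj(f,p):
    c=f["attitude"].T@(np.array(p)-f["origin"]); c=np.array([c[0],-c[1],-c[2]])
    return cv2.projectPoints(c.reshape(1,1,3),np.zeros(3),np.zeros(3),K(f),f["dist"])[0][0,0]
def crop(f,c,h,w,k,name):
    x,y=c; cv2.imwrite(name,cv2.resize(f["image"][max(0,y-h):y+h,max(0,x-w):x+w],None,fx=k,fy=k,interpolation=cv2.INTER_CUBIC))
E
python3 - <<'E'
from h import *
f=grab_frame("side"); crop(f,(260,235),50,60,6,"pics/s1.png")
g=grab_frame("top"); crop(g,(260,180),50,60,6,"pics/t1.png")
E
```

```text
(no output)
```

View pics/s1.png

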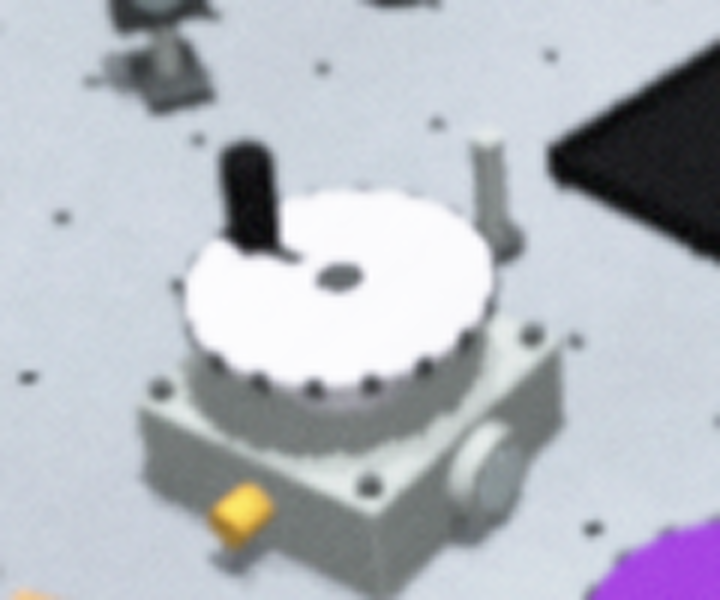

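View pics/t1.png

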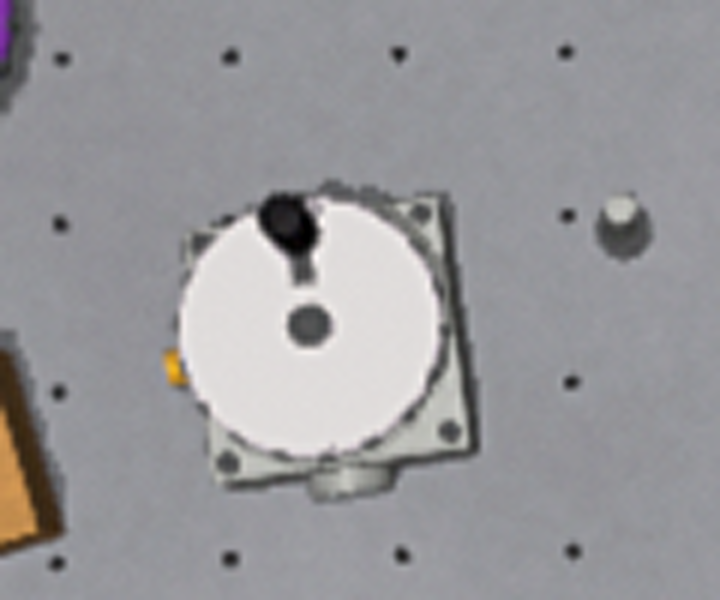

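The crops show the hub at side crop (339,277) and top crop (309,325). The handle top is at side crop (246,150) and top crop (285,217).

```bash
python3 - <<'E'
from h import *
f=grab_frame("side"); g=grab_frame("top")
S=lambda x,y:((x+.5)/6-.5+200,(y+.5)/6-.5+185)
T=lambda x,y:((x+.5)/6-.5+200,(y+.5)/6-.5+130)
for n,a,b in [("hub",(339,277),(309,325)),("htop",(246,151),(285,216)),("post",(487,138),(620,208)),("sq corner bolts",(369,485),(229,462)),("bolt2",(532,334),(449,431)),("bolt3",(160,388),(200,243))]:
    print(n,tri(f,S(*a),g,T(*b)))
# disc fit in top: white blob
im=g["image"]; m=((im.min(2)>195)).astype(np.uint8); m[:, :215]=0; m[:,285:]=0; m[:140]=0;m[225:]=0
n,l,st,c=cv2.connectedComponentsWithStats(m); i=1+np.argmax(st[1:,4]); print(st[i],c[i])
cn=max(cv2.findContours((l==i).astype(np.uint8),0,1)[0],key=len); e=cv2.fitEllipse(cv2.convexHull(cn)); print(e,onz(g,e[0],.085))
# tray
for p in [(323,161),(386,160),(388,224),(323,225)]: print(onz(g,p,.016))
crop(g,(355,193),45,60,6,"pics/t2.png"); crop(f,(340,210),45,60,6,"pics/s2.png")
E
```

```text
hub (array([0.51813209, 0.25027853, 0.08341351]), np.float64(0.0007920659821723226))
htop (array([0.55605953, 0.25340294, 0.12209792]), np.float64(0.0016020946363366497))
post (array([0.56958805, 0.12403941, 0.05317708]), np.float64(0.00044420703066461317))
sq corner bolts (array([0.4663549 , 0.29032514, 0.04414739]), np.float64(0.0011298970269911154))
bolt2 (array([0.47712505, 0.19790682, 0.04572441]), np.float64(0.0006531001375112505))
bolt3 (array([0.55964718, 0.30254707, 0.04482131]), np.float64(0.0012769984458008146))
[ 230  163   43   43 1263] [251.27236738 185.28978622]
((251.11326599121094, 184.0581817626953), (41.82778549194336, 42.95171356201172), 65.5967025756836) [0.51685274 0.2496809  0.085     ]
[0.58426871 0.07131495 0.016     ]
[ 0.58386199 -0.09653311  0.016     ]
[ 0.41401833 -0.09448243  0.016     ]
[0.41528951 0.07539507 0.016     ]
```

View pics/t2.png

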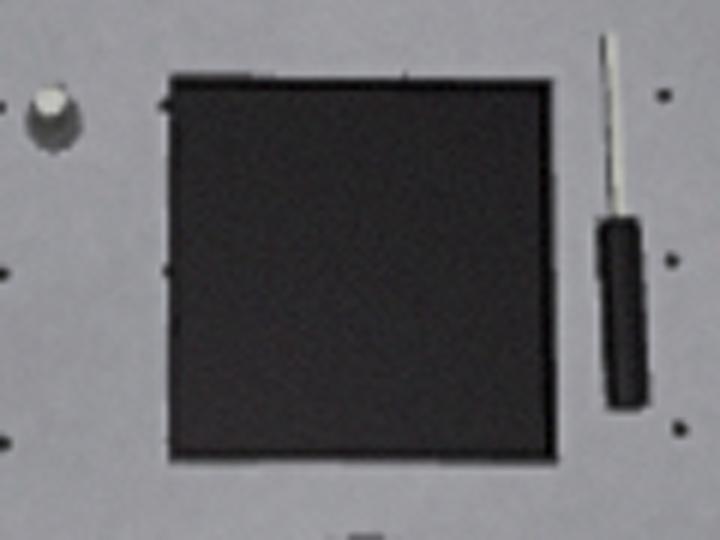

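View pics/s2.png

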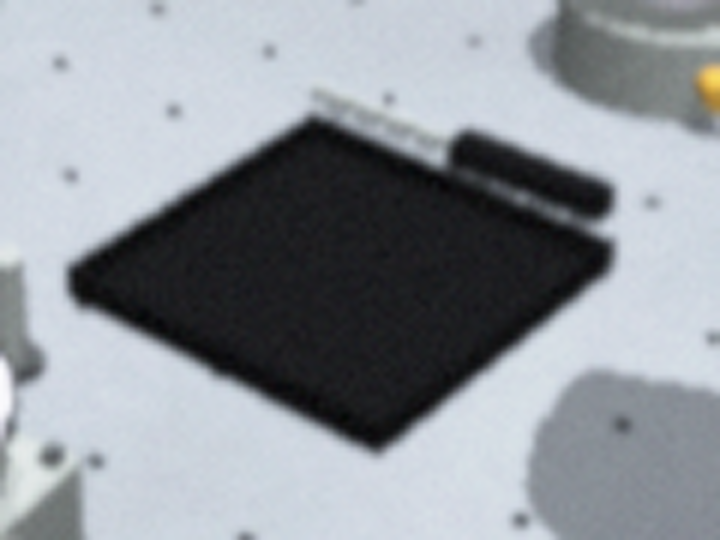

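Checks out: the hub gives z≈0.083 (expected 0.085), the handle top z≈0.122 (0.125), and the handle radius 38 mm at about 5° azimuth. The bolt midpoint agrees with the axis at (0.518, 0.250). The tray centre is about (0.499, -0.010). I'll turn the jaws to point along world x, then travel to above the handle.

Request:
play_rows:
  deltas:
    - [[-1,0,0],[0,0,0],-1]
    - [[-1,0,0],[0,0,0],-1]
    - [[-1,0,0],[0,0,0],-1]
    - [[-1,0,0],[0,0,0],-1]
    - [[-1,0,0],[0,0,0],-1]
    - [[-1,0,0],[0,0,0],-1]
    - [[-1,0,0],[0,0,0],-1]
    - [[-1,0,0],[0,0,0],-1]
    - [[-1,0,0],[0,0,0],-1]
    - [[-1,0,0],[0,0,0],-1]
    - [[-1,0,0],[0,0,0],-1]
    - [[0,0,0],[0,0,0],-1]
  force: 40

```text
time: 2.3
tcp_pos: [0.2237, -0.5025, 0.2055]
orientation: [[0.0, 0.0, 1.0], [-0.0, 1.0, -0.0], [-1.0, -0.0, 0.0]]
contact_force: [-0.3, 0.0, -0.9]
grip_width: 0.0942
```

Request:
play_rows:
  deltas:
    - [[0,0,0],[0,0.94,0.41],-1]
    - [[0,0,0],[0,0.94,0.41],-1]
    - [[0,0,0],[0,0.94,0.41],-1]
    - [[0,0,0],[0,0.94,0.41],-1]
    - [[0,0,0],[0,0.94,0.41],-1]
    - [[0,0,0],[0,0.94,0.41],-1]
    - [[0,0,0],[0,0.94,0.41],-1]
    - [[0,0,0],[0,0.94,0.41],-1]
    - [[0,0,0],[0,0.94,0.41],-1]
    - [[0,0,0],[0,0.94,0.41],-1]
    - [[0,0,0],[0,0.94,0.41],-1]
    - [[0,0,0],[0,0.94,0.41],-1]
    - [[0,0,0],[0,0.94,0.41],-1]
    - [[0,0,0],[0,0.94,0.41],-1]
    - [[0,0,0],[0,0.94,0.41],-1]
    - [[0,0,0],[0,0.94,0.41],-1]
    - [[0,0,0],[0,0.94,0.41],-1]
    - [[0,0,0],[0,0.94,0.41],-1]
    - [[0,0,0],[0,0.94,0.41],-1]
    - [[0,0,0],[0,0.94,0.41],-1]

```text
time: 4.3
tcp_pos: [0.5522, 0.2512, 0.2054]
orientation: [[0.0, 0.002, 1.0], [-0.0, 1.0, -0.002], [-1.0, -0.0, 0.0]]
contact_force: [0.0, -0.3, 0.6]
grip_width: 0.0942
```

Request:
play_rows:
  deltas:
    - [[0,0,0],[0,0,0],-1]
    - [[0,0,0],[0,0,0],-1]

```text
time: 4.5
tcp_pos: [0.5515, 0.2499, 0.2046]
orientation: [[-0.001, 0.0, 1.0], [-0.001, 1.0, -0.0], [-1.0, -0.001, -0.001]]
contact_force: [-0.3, -0.2, 0.9]
grip_width: 0.0939
```

```bash
python3 - <<'E'
from h import *
s=get_state(); print(s["time"],s["tcp_pos"],s["orientation"].round(3),s["qpos"].round(1),s["contact_force"])
f=grab_frame("side"); cv2.imwrite("pics/side1.png",f["image"])
E
```

```text
4.5 [0.55153698 0.24991372 0.20464176] [[-0.001  0.     1.   ]
 [-0.001  1.    -0.   ]
 [-1.    -0.001 -0.001]] [19.  12.2 70.5 -0.  97.4 19. ] [-0.27033687 -0.15233013  0.89030611]
```

View pics/side1.png

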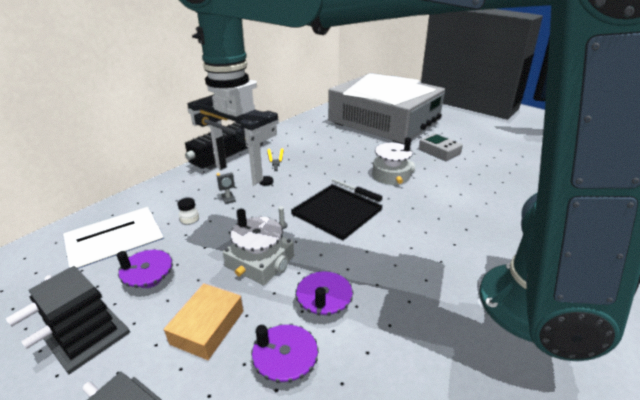

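Request:
play_rows:
  deltas:
    - [[0,0,0],[0,0.09,0.11],-1]
    - [[0,0,0],[0.6,0,0],-1]
    - [[0,0,0],[0.6,0,0],-1]
    - [[0,0,0],[0.6,0,0],-1]
    - [[0,0,0],[0.5,0,0],-1]
    - [[0,0,0],[0.3,0,0],-1]
    - [[0,0,0],[0.2,0,0],-1]
    - [[0,0,0],[0,0,0],-1]
    - [[0,0,0],[0,0,0],-1]

```text
time: 5.45
tcp_pos: [0.5568, 0.2531, 0.0946]
orientation: [[0.002, 0.001, 1.0], [0.0, 1.0, -0.001], [-1.0, 0.0, 0.002]]
contact_force: [0.5, 0.4, 0.7]
grip_width: 0.0939
```

```bash
python3 - <<'E'
from h import *
s=get_state(); print(s["time"],s["tcp_pos"],s["contact_force"])
f=grab_frame("side"); crop(f,(250,220),50,60,6,"pics/s3.png")
g=grab_frame("top"); crop(g,(260,180),50,60,6,"pics/t3.png")
E
```

```text
5.45 [0.55677645 0.25307113 0.09458669] [0.50375272 0.44767152 0.67063783]
```

View pics/s3.png

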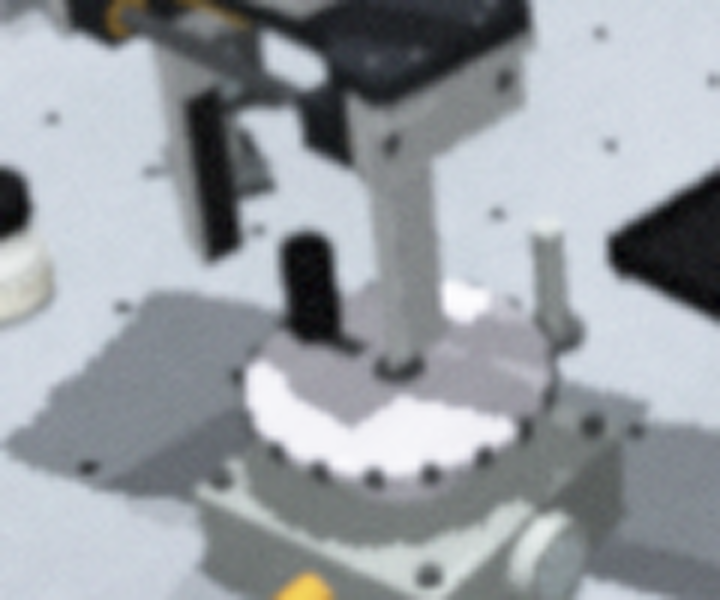

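View pics/t3.png

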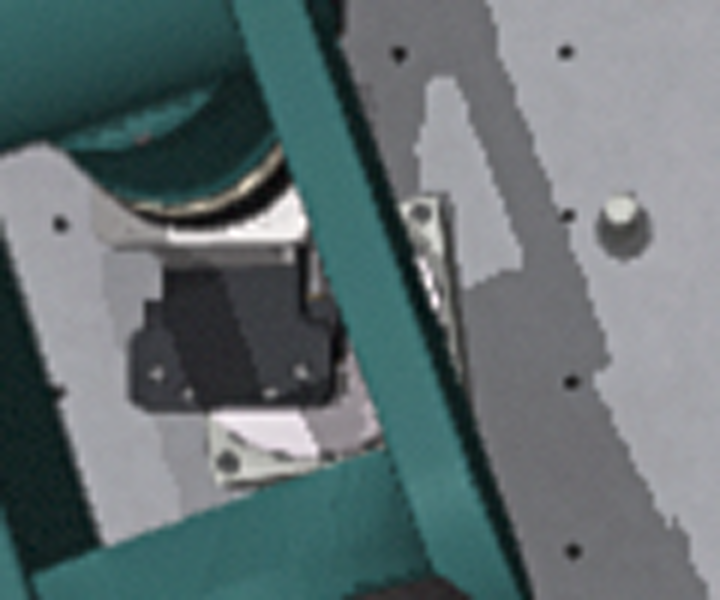

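The handle stands between the open fingers (side crop x≈310, fingers at 210 and 400). Lowering 2 mm and closing.

Request:
play_rows:
  deltas:
    - [[0,0,0],[0.05,0,0],-1]
    - [[0,0,0],[0,0,0],1]
    - [[0,0,0],[0,0,0],1]
    - [[0,0,0],[0,0,0],1]
    - [[0,0,0],[0,0,0],1]
    - [[0,0,0],[0,0,0],1]
    - [[0,0,0],[0,0,0],1]
    - [[0,0,0],[0,0,0],1]
    - [[0,0,0],[0,0,0],1]
    - [[0,0,0],[0,0,0],1]
    - [[0,0,0],[0,0,0],1]
    - [[0,0,0],[0,0,0],1]
  force: 40

```text
time: 6.75
tcp_pos: [0.556, 0.2532, 0.0914]
orientation: [[-0.0, 0.0, 1.0], [0.0, 1.0, -0.0], [-1.0, 0.0, -0.0]]
contact_force: [-0.8, 0.5, -0.3]
grip_width: 0.0192
```

```bash
python3 - <<'E'
from h import *
s=get_state(); print(s["time"],s["tcp_pos"],s["contact_force"],s["grip_width"])
# winding: 18 rows of 10deg per call from start angle 5
c=np.array([.518,.250])
def rows(a0,n,step=10):
    out=[]
    for i in range(n):
        a,b=np.radians([a0+i*step,a0+(i+1)*step])
        d=38*np.array([np.cos(b)-np.cos(a),np.sin(b)-np.sin(a)])/40
        out.append([[0,0,0],[round(-8*step/360/40,4),round(d[1],3),round(d[0],3)],1])
    return out
print(rows(5,18)); print(rows(185,18))
E
```

```text
6.75 [0.55602494 0.25316607 0.09144086] [-0.78508201  0.45314086 -0.25663287] 0.019207698028793047
[[[0, 0, 0], [-0.0056, np.float64(0.163), np.float64(-0.029)], 1], [[0, 0, 0], [-0.0056, np.float64(0.156), np.float64(-0.057)], 1], [[0, 0, 0], [-0.0056, np.float64(0.143), np.float64(-0.083)], 1], [[0, 0, 0], [-0.0056, np.float64(0.127), np.float64(-0.106)], 1], [[0, 0, 0], [-0.0056, np.float64(0.106), np.float64(-0.127)], 1], [[0, 0, 0], [-0.0056, np.float64(0.083), np.float64(-0.143)], 1], [[0, 0, 0], [-0.0056, np.float64(0.057), np.float64(-0.156)], 1], [[0, 0, 0], [-0.0056, np.float64(0.029), np.float64(-0.163)], 1], [[0, 0, 0], [-0.0056, np.float64(0.0), np.float64(-0.166)], 1], [[0, 0, 0], [-0.0056, np.float64(-0.029), np.float64(-0.163)], 1], [[0, 0, 0], [-0.0056, np.float64(-0.057), np.float64(-0.156)], 1], [[0, 0, 0], [-0.0056, np.float64(-0.083), np.float64(-0.143)], 1], [[0, 0, 0], [-0.0056, np.float64(-0.106), np.float64(-0.127)], 1], [[0, 0, 0], [-0.0056, np.float64(-0.127), np.float64(-0.106)], 1], [[0, 0, 0], [-0.0056, np.float64(-0.143), np.float64(-0.083)], 1], [[0, 0
[... 666 characters left out ...]
 [-0.0056, np.float64(-0.029), np.float64(0.163)], 1], [[0, 0, 0], [-0.0056, np.float64(0.0), np.float64(0.166)], 1], [[0, 0, 0], [-0.0056, np.float64(0.029), np.float64(0.163)], 1], [[0, 0, 0], [-0.0056, np.float64(0.057), np.float64(0.156)], 1], [[0, 0, 0], [-0.0056, np.float64(0.083), np.float64(0.143)], 1], [[0, 0, 0], [-0.0056, np.float64(0.106), np.float64(0.127)], 1], [[0, 0, 0], [-0.0056, np.float64(0.127), np.float64(0.106)], 1], [[0, 0, 0], [-0.0056, np.float64(0.143), np.float64(0.083)], 1], [[0, 0, 0], [-0.0056, np.float64(0.156), np.float64(0.057)], 1], [[0, 0, 0], [-0.0056, np.float64(0.163), np.float64(0.029)], 1], [[0, 0, 0], [-0.0056, np.float64(0.166), np.float64(0.0)], 1]]
```

Gripped at 19 mm with the axis where expected. Winding the first half turn.

Request:
play_rows:
  deltas:
    - [[0,0,0],[-0.0056,0.163,-0.03],1]
    - [[0,0,0],[-0.0056,0.156,-0.057],1]
    - [[0,0,0],[-0.0056,0.143,-0.083],1]
    - [[0,0,0],[-0.0056,0.127,-0.106],1]
    - [[0,0,0],[-0.0056,0.106,-0.127],1]
    - [[0,0,0],[-0.0056,0.083,-0.143],1]
    - [[0,0,0],[-0.0056,0.057,-0.156],1]
    - [[0,0,0],[-0.0056,0.03,-0.163],1]
    - [[0,0,0],[-0.0056,0,-0.166],1]
    - [[0,0,0],[-0.0056,-0.03,-0.163],1]
    - [[0,0,0],[-0.0056,-0.057,-0.156],1]
    - [[0,0,0],[-0.0056,-0.083,-0.143],1]
    - [[0,0,0],[-0.0056,-0.106,-0.127],1]
    - [[0,0,0],[-0.0056,-0.127,-0.106],1]
    - [[0,0,0],[-0.0056,-0.143,-0.083],1]
    - [[0,0,0],[-0.0056,-0.156,-0.057],1]
    - [[0,0,0],[-0.0056,-0.163,-0.03],1]
    - [[0,0,0],[-0.0056,-0.166,0],1]

```text
time: 8.55
tcp_pos: [0.4799, 0.2458, 0.0954]
orientation: [[-0.001, 0.0, 1.0], [-0.0, 1.0, -0.0], [-1.0, -0.0, -0.001]]
contact_force: [-0.8, 0.8, -1.8]
grip_width: 0.0195
```

```bash
python3 - <<'E'
from h import *
s=get_state(); print(s["time"],s["tcp_pos"],s["contact_force"],s["ft_torque"],s["grip_width"])
f=grab_frame("side"); crop(f,(260,230),50,60,6,"pics/s4.png")
E
```

```text
8.55 [0.47993529 0.2458156  0.09541352] [-0.84608824  0.75845625 -1.84415298] [0.19877413 0.02365975 0.00636402] 0.019508769349813004
```

View pics/s4.png

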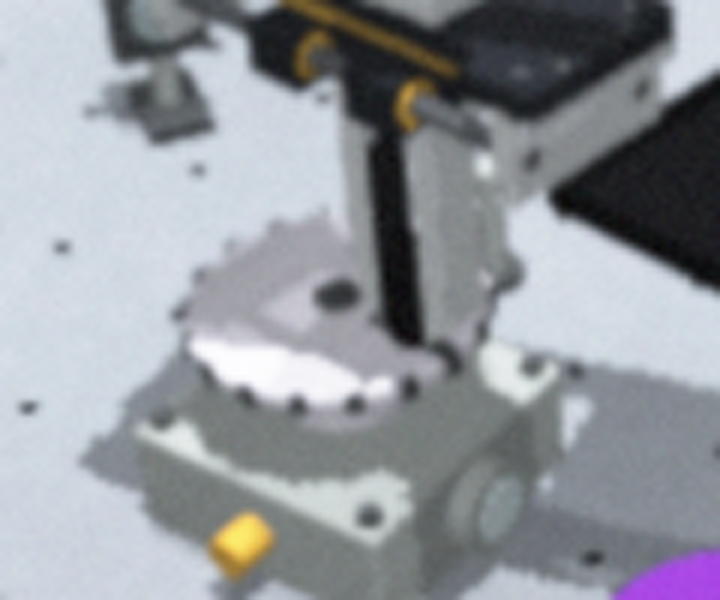

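The cap has turned with the handle, which is now at crop (405,300). Forces are low and the cap is rising. Continuing for a full turn.

Request:
play_rows:
  deltas:
    - [[0,0,0],[-0.0056,-0.163,0.03],1]
    - [[0,0,0],[-0.0056,-0.156,0.057],1]
    - [[0,0,0],[-0.0056,-0.143,0.083],1]
    - [[0,0,0],[-0.0056,-0.127,0.106],1]
    - [[0,0,0],[-0.0056,-0.106,0.127],1]
    - [[0,0,0],[-0.0056,-0.083,0.143],1]
    - [[0,0,0],[-0.0056,-0.057,0.156],1]
    - [[0,0,0],[-0.0056,-0.03,0.163],1]
    - [[0,0,0],[-0.0056,0,0.166],1]
    - [[0,0,0],[-0.0056,0.03,0.163],1]
    - [[0,0,0],[-0.0056,0.057,0.156],1]
    - [[0,0,0],[-0.0056,0.083,0.143],1]
    - [[0,0,0],[-0.0056,0.106,0.127],1]
    - [[0,0,0],[-0.0056,0.127,0.106],1]
    - [[0,0,0],[-0.0056,0.143,0.083],1]
    - [[0,0,0],[-0.0056,0.156,0.057],1]
    - [[0,0,0],[-0.0056,0.163,0.03],1]
    - [[0,0,0],[-0.0056,0.166,0],1]

```text
time: 10.4
tcp_pos: [0.5563, 0.2536, 0.0996]
orientation: [[0.0, 0.0, 1.0], [-0.0, 1.0, -0.0], [-1.0, -0.0, 0.0]]
contact_force: [0.1, -2.1, -2.4]
grip_width: 0.0196
```

Request:
play_rows:
  deltas:
    - [[0,0,0],[-0.0056,0.163,-0.03],1]
    - [[0,0,0],[-0.0056,0.156,-0.057],1]
    - [[0,0,0],[-0.0056,0.143,-0.083],1]
    - [[0,0,0],[-0.0056,0.127,-0.106],1]
    - [[0,0,0],[-0.0056,0.106,-0.127],1]
    - [[0,0,0],[-0.0056,0.083,-0.143],1]
    - [[0,0,0],[-0.0056,0.057,-0.156],1]
    - [[0,0,0],[-0.0056,0.03,-0.163],1]
    - [[0,0,0],[-0.0056,0,-0.166],1]
    - [[0,0,0],[-0.0056,-0.03,-0.163],1]
    - [[0,0,0],[-0.0056,-0.057,-0.156],1]
    - [[0,0,0],[-0.0056,-0.083,-0.143],1]
    - [[0,0,0],[-0.0056,-0.106,-0.127],1]
    - [[0,0,0],[-0.0056,-0.127,-0.106],1]
    - [[0,0,0],[-0.0056,-0.143,-0.083],1]
    - [[0,0,0],[-0.0056,-0.156,-0.057],1]
    - [[0,0,0],[-0.0056,-0.163,-0.03],1]
    - [[0,0,0],[-0.0056,-0.166,0],1]

```text
time: 12.2
tcp_pos: [0.4799, 0.2458, 0.1035]
orientation: [[-0.001, 0.0, 1.0], [-0.0, 1.0, -0.0], [-1.0, -0.0, -0.001]]
contact_force: [-0.7, 1.3, -2.4]
grip_width: 0.0191
```

```bash
python3 - <<'E'
from h import *
s=get_state(); print(s["time"],s["tcp_pos"],s["contact_force"],s["ft_torque"],s["grip_width"])
f=grab_frame("side"); crop(f,(260,230),50,60,6,"pics/s5.png")
E
```

```text
12.2 [0.4799316  0.24583844 0.10348223] [-0.65142864  1.30145148 -2.37151535] [0.18996059 0.0547085  0.03885347] 0.019117307821747732
```

View pics/s5.png

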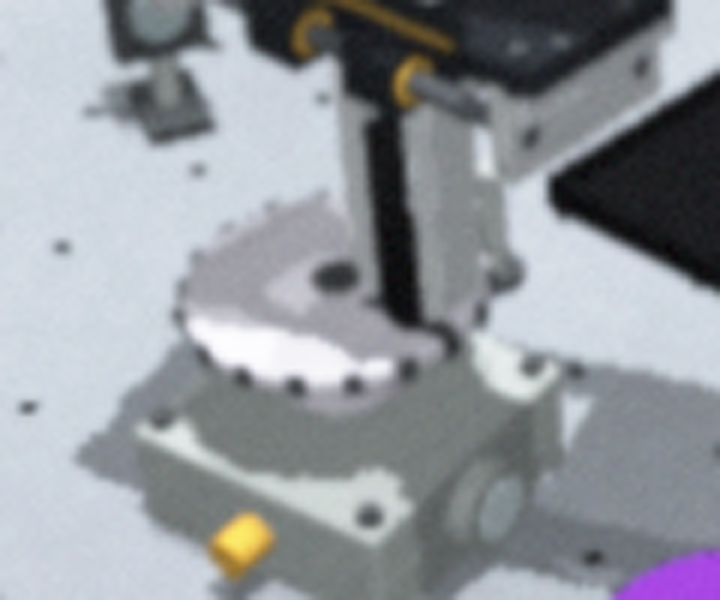

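The cap has risen about 12 mm: the hub moved up in the crop from y=295 to y=277. One more full turn brings it to 2.5 turns.

Request:
play_rows:
  deltas:
    - [[0,0,0],[-0.0056,-0.163,0.03],1]
    - [[0,0,0],[-0.0056,-0.156,0.057],1]
    - [[0,0,0],[-0.0056,-0.143,0.083],1]
    - [[0,0,0],[-0.0056,-0.127,0.106],1]
    - [[0,0,0],[-0.0056,-0.106,0.127],1]
    - [[0,0,0],[-0.0056,-0.083,0.143],1]
    - [[0,0,0],[-0.0056,-0.057,0.156],1]
    - [[0,0,0],[-0.0056,-0.03,0.163],1]
    - [[0,0,0],[-0.0056,0,0.166],1]
    - [[0,0,0],[-0.0056,0.03,0.163],1]
    - [[0,0,0],[-0.0056,0.057,0.156],1]
    - [[0,0,0],[-0.0056,0.083,0.143],1]
    - [[0,0,0],[-0.0056,0.106,0.127],1]
    - [[0,0,0],[-0.0056,0.127,0.106],1]
    - [[0,0,0],[-0.0056,0.143,0.083],1]
    - [[0,0,0],[-0.0056,0.156,0.057],1]
    - [[0,0,0],[-0.0056,0.163,0.03],1]
    - [[0,0,0],[-0.0056,0.166,0],1]

```text
time: 14.05
tcp_pos: [0.5563, 0.2536, 0.1077]
orientation: [[0.0, 0.0, 1.0], [-0.0, 1.0, -0.0], [-1.0, -0.0, 0.0]]
contact_force: [-0.4, -1.7, -3.0]
grip_width: 0.0192
```

Request:
play_rows:
  deltas:
    - [[0,0,0],[-0.0056,0.163,-0.03],1]
    - [[0,0,0],[-0.0056,0.156,-0.057],1]
    - [[0,0,0],[-0.0056,0.143,-0.083],1]
    - [[0,0,0],[-0.0056,0.127,-0.106],1]
    - [[0,0,0],[-0.0056,0.106,-0.127],1]
    - [[0,0,0],[-0.0056,0.083,-0.143],1]
    - [[0,0,0],[-0.0056,0.057,-0.156],1]
    - [[0,0,0],[-0.0056,0.03,-0.163],1]
    - [[0,0,0],[-0.0056,0,-0.166],1]
    - [[0,0,0],[-0.0056,-0.03,-0.163],1]
    - [[0,0,0],[-0.0056,-0.057,-0.156],1]
    - [[0,0,0],[-0.0056,-0.083,-0.143],1]
    - [[0,0,0],[-0.0056,-0.106,-0.127],1]
    - [[0,0,0],[-0.0056,-0.127,-0.106],1]
    - [[0,0,0],[-0.0056,-0.143,-0.083],1]
    - [[0,0,0],[-0.0056,-0.156,-0.057],1]
    - [[0,0,0],[-0.0056,-0.163,-0.03],1]
    - [[0,0,0],[-0.0056,-0.166,0],1]
  force: 55

```text
time: 15.85
tcp_pos: [0.4799, 0.2459, 0.1115]
orientation: [[-0.001, 0.0, 1.0], [-0.0, 1.0, -0.0], [-1.0, -0.0, -0.001]]
contact_force: [0.0, 1.7, -3.0]
grip_width: 0.0195
```

Request:
play_rows:
  deltas:
    - [[0,0,0],[0,0,0],1]
    - [[0,0,0],[-0.1,0,0],1]
    - [[0,0,0],[-0.2,0,0],1]
    - [[0,0,0],[0,0,0],1]
  force: 55

```text
time: 16.25
tcp_pos: [0.4814, 0.2468, 0.1254]
orientation: [[0.003, 0.0, 1.0], [0.001, 1.0, -0.0], [-1.0, 0.001, 0.003]]
contact_force: [0.2, 0.5, -1.7]
grip_width: 0.0194
```

```bash
python3 - <<'E'
from h import *
s=get_state(); print(s["time"],s["tcp_pos"],s["contact_force"],s["ft_torque"],s["grip_width"])
f=grab_frame("side"); crop(f,(260,220),50,60,6,"pics/s6.png")
E
```

```text
16.25 [0.48138232 0.24684016 0.12543797] [ 0.15626315  0.47676723 -1.6546469 ] [-0.0222779   0.05612072  0.03578659] 0.01938778290613224
```

View pics/s6.png

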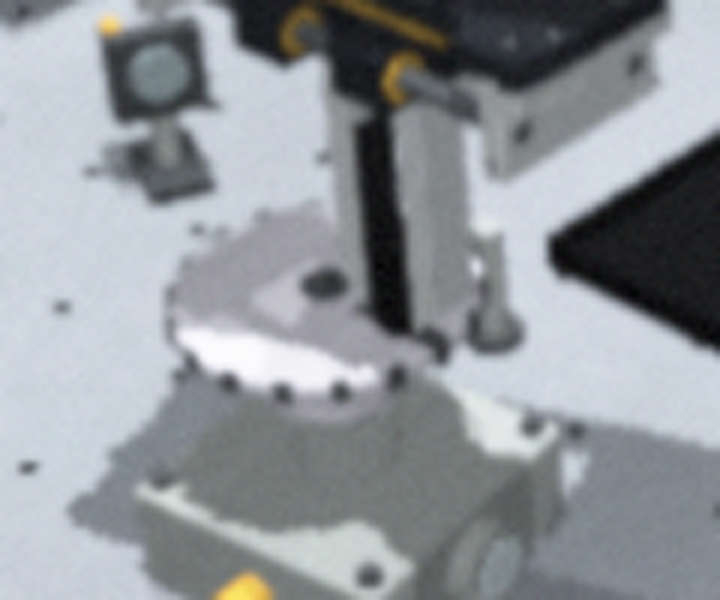

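The cap follows with only about 2 N of load, so the thread has let go. Lifting it clear.

Request:
play_rows:
  deltas:
    - [[0,0,0],[-0.2,0,0],1]
    - [[0,0,0],[-0.2,0,0],1]
    - [[0,0,0],[-0.2,0,0],1]
    - [[0,0,0],[-0.2,0,0],1]
    - [[0,0,0],[-0.2,0,0],1]
    - [[0,0,0],[0,0,0],1]
    - [[0,0,0],[0,0,0],1]

```text
time: 17.0
tcp_pos: [0.4804, 0.2465, 0.1639]
orientation: [[0.001, 0.0, 1.0], [0.0, 1.0, -0.0], [-1.0, 0.0, 0.001]]
contact_force: [0.1, 0.3, -2.1]
grip_width: 0.019
```

```bash
python3 - <<'E'
from h import *
s=get_state(); print(s["time"],s["tcp_pos"],s["contact_force"],s["ft_torque"],s["grip_width"])
f=grab_frame("side"); crop(f,(260,210),50,60,6,"pics/s7.png")
E
```

```text
17.0 [0.48038735 0.24647726 0.16392241] [ 0.12131534  0.25057764 -2.09926736] [-0.07491303 -0.08628011 -0.00097271] 0.01902502377064179
```

View pics/s7.png

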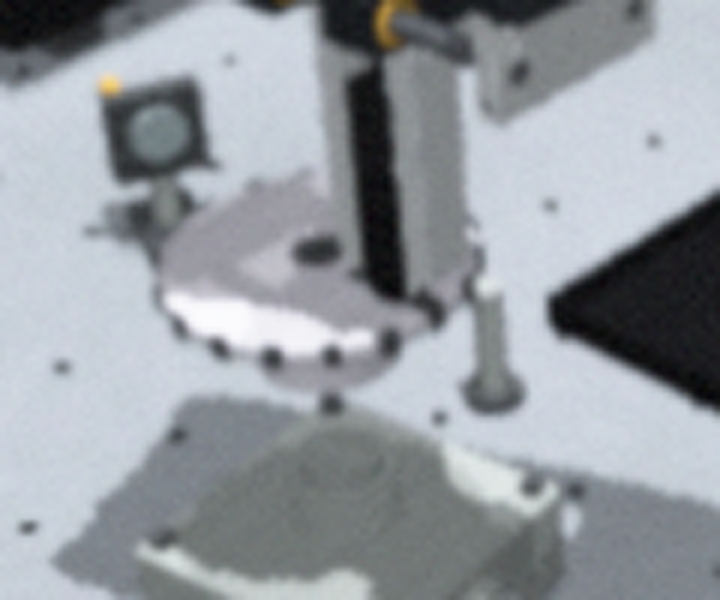

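The cap hangs level and clear of the neck; its skirt and the bare neck are both visible. Carrying it over to the tray.

Request:
play_rows:
  deltas:
    - [[0,0,0],[0,-0.3,-0.04],1]
    - [[0,0,0],[0,-0.5,-0.04],1]
    - [[0,0,0],[0,-0.6,-0.04],1]
    - [[0,0,0],[0,-0.6,-0.04],1]
    - [[0,0,0],[0,-0.6,-0.04],1]
    - [[0,0,0],[0,-0.6,-0.04],1]
    - [[0,0,0],[0,-0.6,-0.04],1]
    - [[0,0,0],[0,-0.6,-0.04],1]
    - [[0,0,0],[0,-0.6,-0.04],1]
    - [[0,0,0],[0,-0.6,-0.04],1]
    - [[0,0,0],[0,-0.6,-0.04],1]
    - [[0,0,0],[0,-0.3,-0.04],1]
    - [[0,0,0],[0,0,0],1]
    - [[0,0,0],[0,0,0],1]

```text
time: 18.45
tcp_pos: [0.4608, -0.0132, 0.1635]
orientation: [[-0.0, 0.001, 1.0], [0.001, 1.0, -0.001], [-1.0, 0.001, -0.0]]
contact_force: [-0.4, 0.8, -2.4]
grip_width: 0.0191
```

Request:
play_rows:
  deltas:
    - [[0,0,0],[0.3,0,0],1]
    - [[0,0,0],[0.5,0,0],1]
    - [[0,0,0],[0.5,0,0],1]
    - [[0,0,0],[0.5,0,0],1]
    - [[0,0,0],[0.4,0,0],1]
    - [[0,0,0],[0.3,0,0],1]
    - [[0,0,0],[0,0,0],1]
    - [[0,0,0],[0,0,0],1]

```text
time: 19.25
tcp_pos: [0.4612, -0.0132, 0.0636]
orientation: [[-0.0, -0.001, 1.0], [0.0, 1.0, 0.001], [-1.0, 0.0, -0.0]]
contact_force: [-0.2, -0.4, -2.4]
grip_width: 0.0194
```

```bash
python3 - <<'E'
from h import *
s=get_state(); print(s["time"],s["tcp_pos"],s["contact_force"],s["ft_torque"],s["grip_width"])
f=grab_frame("side"); crop(f,(340,200),50,60,6,"pics/s8.png")
E
```

```text
19.25 [ 0.46116433 -0.01315159  0.06360978] [-0.19454865 -0.42674618 -2.42869815] [-0.05270624 -0.01639431  0.04643257] 0.019354254361722372
```

View pics/s8.png

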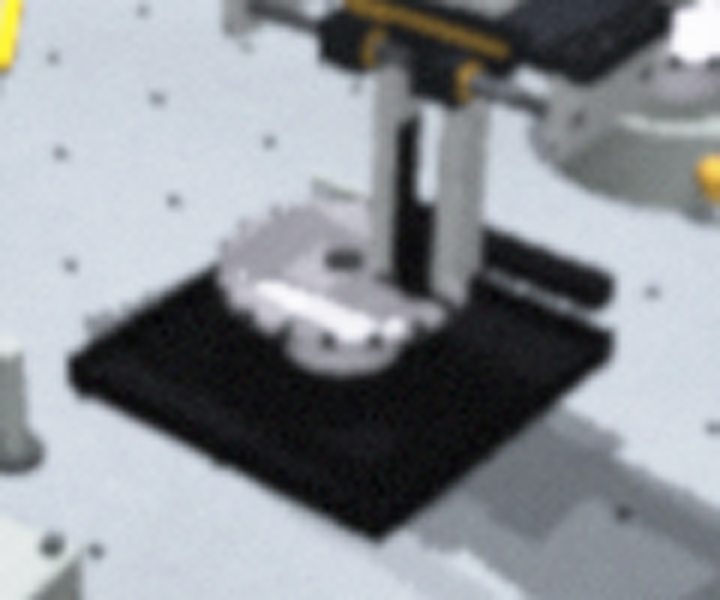

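The cap is over the middle of the tray, about 14 mm above the floor. Lowering gently until it touches.

Request:
play_rows:
  deltas:
    - [[0,0,0],[0.15,0,0],1]
    - [[0,0,0],[0.12,0,0],1]
    - [[0,0,0],[0.03,0,0],1]
    - [[0,0,0],[0,0,0],1]

```text
time: 19.7
tcp_pos: [0.4608, -0.0136, 0.0513]
orientation: [[-0.001, 0.0, 1.0], [0.0, 1.0, -0.0], [-1.0, 0.0, -0.001]]
contact_force: [0.1, 0.2, -2.3]
grip_width: 0.0191
```

Request:
play_rows:
  deltas:
    - [[0,0,0],[0.02,0,0],1]
    - [[0,0,0],[0.02,0,0],1]
    - [[0,0,0],[0,0,0],1]

```text
time: 20.0
tcp_pos: [0.4611, -0.0136, 0.05]
orientation: [[0.0, 0.0, 1.0], [-0.0, 1.0, -0.0], [-1.0, -0.0, 0.0]]
contact_force: [0.4, -0.1, -3.2]
grip_width: 0.0194
```

Request:
play_rows:
  deltas:
    - [[0,0,0],[0.02,0,0],1]
    - [[0,0,0],[0.01,0,0],1]
    - [[0,0,0],[0,0,0],1]

```text
time: 20.3
tcp_pos: [0.4616, -0.0136, 0.0494]
orientation: [[0.001, 0.0, 1.0], [-0.0, 1.0, -0.0], [-1.0, -0.0, 0.001]]
contact_force: [0.4, -0.0, 0.8]
grip_width: 0.019
```

Request:
play_rows:
  deltas:
    - [[0,0,0],[0.01,0,0],1]
    - [[0,0,0],[0.01,0,0],1]
    - [[0,0,0],[0,0,0],1]

```text
time: 20.6
tcp_pos: [0.4622, -0.0136, 0.0492]
orientation: [[0.003, 0.0, 1.0], [-0.0, 1.0, -0.0], [-1.0, -0.0, 0.003]]
contact_force: [-0.5, 0.6, 5.4]
grip_width: 0.0192
```

Contact is felt at +5 N. Releasing with a partial opening, then straight up.

Request:
play_rows:
  deltas:
    - [[0,0,0],[-0.01,0,0],0.2]
    - [[0,0,0],[0,0,0],0.2]
    - [[0,0,0],[0,0,0],0.2]
    - [[0,0,0],[0,0,0],0.2]
    - [[0,0,0],[0,0,0],0.2]
    - [[0,0,0],[0,0,0],0.2]

```text
time: 21.2
tcp_pos: [0.461, -0.0136, 0.0483]
orientation: [[-0.0, 0.0, 1.0], [-0.0, 1.0, -0.0], [-1.0, -0.0, -0.0]]
contact_force: [0.5, 0.1, 0.1]
grip_width: 0.0375
```

Request:
play_rows:
  deltas:
    - [[0,0,0],[-0.1,0,0],0.2]
    - [[0,0,0],[-0.2,0,0],0.2]
    - [[0,0,0],[-0.4,0,0],0.2]
    - [[0,0,0],[-0.6,0,0],0.2]
    - [[0,0,0],[-0.8,0,0],0.2]
    - [[0,0,0],[-0.8,0,0],0.2]
    - [[0,0,0],[-0.5,0,0],0.2]
    - [[0,0,0],[0,0.5,-0.5],0.2]
    - [[0,0,0],[0,0.5,-0.7],0.2]
    - [[0,0,0],[0,0.5,-0.7],0.2]
    - [[0,0,0],[0,0.5,-0.5],0.2]
    - [[0,0,0],[0,0,0],0.2]
    - [[0,0,0],[0,0,0],0.2]

```text
time: 22.5
tcp_pos: [0.3655, 0.0665, 0.1853]
orientation: [[0.002, -0.001, 1.0], [-0.001, 1.0, 0.001], [-1.0, -0.001, 0.002]]
contact_force: [0.9, 0.0, 0.7]
grip_width: 0.0379
```

```bash
python3 - <<'E'
from h import *
s=get_state(); print(s["time"],s["tcp_pos"],s["contact_force"],s["grip_width"])
f=grab_frame("side"); cv2.imwrite("pics/s9.png",f["image"])
g=grab_frame("top"); cv2.imwrite("pics/t9.png",g["image"])
for h in (f,g): print([(np.round(d["point"],3).tolist(),round(d["p"],2)) for d in landmark_of("cap",h)], landmark_of("round_handle",h))
E
```

```text
22.5 [0.36546053 0.06646273 0.18529936] [0.88292864 0.00774283 0.69926429] 0.03788927770804521
[([0.654, 0.444, -0.002], 0.98), ([0.499, -0.011, 0.002], 0.87), ([0.326, 0.263, -0.004], 0.81), ([0.294, 0.405, -0.004], 0.7)] [{'point': [0.4535, -0.2909, 0.1106], 'p': 0.68}]
[([0.501, -0.007, 0.003], 0.93), ([0.326, 0.257, 0.001], 0.84), ([0.296, 0.404, -0.005], 0.68), ([0.656, 0.445, 0.003], 0.57)] []
```

View pics/s9.png

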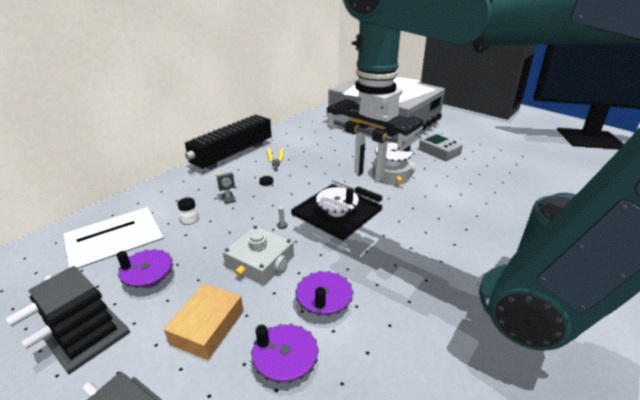

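View pics/t9.png

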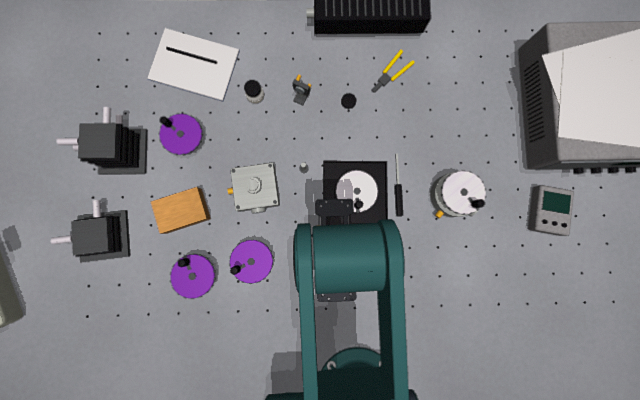

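The cap stands upright in the middle of the tray, at (337,200) in the side view and (357,190) in the top view. The square cell's neck is bare, the round cell is still closed, and the gripper is clear. Handing in.

```bash
python3 -c "
from bench import *
print(close_job())"
```

```text
the job is handed in; nothing more can be done
None
```

The square cell is open and its cap is standing upright in the black tray. I wound the cap 2.5 turns anticlockwise by its handle, lifted it clear, and lowered it until it touched the tray floor before letting go.

- **Cap position:** the landmark networks put its origin at about (0.50, -0.01, 0.002–0.003), which matches the tray centre measured earlier (0.499, -0.010).
- **Other things in view:** the square cell's neck is bare. The round cell still has its cap on, and nothing else appears to have moved.
- **Forces and time:** no reading went above about 5.5 N. The job took about 22.6 s of the 64 s allowed, and the gripper was clear of everything at hand-in.
- **Failed check:** in the last top picture the network did not find the round cell's handle. I can see it in that picture, and the side view puts it where it was at the start.

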